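Crack the bead kiln's lid and hold it

TASK

Turn the bead kiln's dial down until its white pointer stands at the red mark, then take the lid by its wooden handle, break it free from its sticky rope seal without letting it jump past 100 mm, and hold it steady about 40 mm open at the front edge. Finish while still holding the handle, with the dial left at the mark and the other things on the bench undisturbed.

Things in the scene. Friction and masses are not known exactly. Their poses are not given: they have to be found in the camera images.
- kiln: (all sizes in mm) small bench kiln, fixed: aluminium case 300 x 300, rim 145 and lid top 197 above the bench. Origin: centre of its underside, on the bench; x from its front (robot side) to its back, z up. On its right (-y), 165 to 286 from the centre, a dark control console up to 145 high with a sloped grey panel leaning 0.35 rad to the front
- dial (a joint): angle (rad) of the black bar dial on the console panel; light friction (0.04 N m), stays where it is left; range 0 to 4.0. Grows clockwise as seen looking at the panel. 0: the white pointer points straight up the panel, to the kiln's back. The red mark is at 0.9; the dial starts clockwise of it, at 1.7 to 2.8, so turning down is anticlockwise
- dial_grip (a point): on the dial's axis, 28 above the panel: hold the bar with the TCP here (fingertips 9 above the panel, over a skirt 7 high, 56 across). Turns with the dial: x along the bar to the pointer end, z out of the panel (0.35 rad from vertical, towards the kiln's front), y across. Bar 50 long (x), 16 wide (y), its top 36 above the panel. The kiln's case is 75 to the left of the axis
- dial_mark (a point): the red mark on the panel, 41 from the dial's axis; axes as the kiln's
- kiln_lid: the lid, 300 x 300 x 52, hung in slotted hinge eyes (1.5 play): axis along y, 168 behind the kiln's centre, 150 above the bench. Opening angle: the tilt of its z axis. Origin: centre of its underside; axes as the kiln's when shut. Falls shut if let go. A rope seal sticks it down: lifting the handle takes 12 to 25 N at the peak, in the first 8 mm, then only its weight (4 to 7 N) past 22
- lid_edge (a point): middle of the lid's front lower edge, 318 in front of the hinge axis; at the rim's height, 145 above the bench, when shut. Its rise is the opening: 40 mm is a lid angle of 0.126 rad
- handle_grip (a point): middle of the lid's handle, a round wooden bar 20 in diameter, 136 long, along y, on two steel posts 116 apart, its axis 45 above the lid's top; hold it here. Moves with the lid. Shut, it is 283 in front of the hinge axis and 92 above it (242 above the bench), 35 behind the lid's front edge
- mould_box: loose bystander: black graphite mould box with a slab on top, 96 x 96 x 72; origin under its centre
- paddle: loose bystander: graphite marver paddle lying flat: dark pad 90 x 60 x 12, round wooden handle, 217 long, 22 high; origin under its neck, between handle (-x) and pad
- shaper: loose bystander: wood-handled brass shaping tool lying flat, 200 long, 20 high; origin under the joint of handle (-x) and blade
- rod_jar: loose bystander: glass jar, 76 across and 100 high, with coloured glass rods standing in it up to 190; origin under its centre
- bead_dish: loose bystander: white ceramic dish of beads, 100 across, 22 high; origin under its centre
- rinse_bottle: loose bystander: white bottle with a green cap, 64 across, 170 high; origin under its centre
- pliers: loose bystander: pliers with blue grips lying flat, 160 long, 14 high; origin under their pivot

How it is judged:
On the way, in this order (a step that is already met when the one before it is completed fails the run):
1. the dial's pointer stands at the red mark, the fingers off the dial (value of joint dial between 0.75 and 1.05 rad and contact force between the fingers and kiln below 0.3 N and contact force between the fingers and kiln_lid below 0.3 N), for 0.2 s.
2. the lid has been broken free of its seal by its handle (angle between kiln_lid's own z axis and vertical above 0.07 rad and contact force between the fingers and kiln_lid above 1.5 N and distance between the grasp point and handle_grip below 0.05 m), for 0.1 s.
At the end, for the whole second after the job is handed in: The fingers hold the lid by its handle (contact over 1.5 N, gripper within 50 mm of the bar's middle), the lid is steady with its front edge 25 to 60 mm open (tilt 0.08 to 0.19 rad), its hinge in place, no bystander touches it, and the dial is within 0.15 rad of the red mark (value of joint dial between 0.75 and 1.05 rad and angle between kiln_lid's own z axis and vertical between 0.08 and 0.19 rad and x of kiln_lid in the frame of kiln between -0.012 and 0.012 m and y of kiln_lid in the frame of kiln between -0.012 and 0.012 m and angular speed of kiln_lid below 0.1 rad/s and contact force between the fingers and kiln_lid above 1.5 N and distance between the grasp point and handle_grip below 0.05 m and contact force between kiln_lid and mould_box below 0.3 N and contact force between kiln_lid and paddle below 0.3 N and contact force between kiln_lid and shaper below 0.3 N and contact force between kiln_lid and rod_jar below 0.3 N and contact force between kiln_lid and bead_dish below 0.3 N and contact force between kiln_lid and rinse_bottle below 0.3 N and contact force between kiln_lid and pliers below 0.3 N); the arm keeps its last pose, push and grip.
It fails at once if the lid jumps open past about 100 mm (0.33 rad) (angle between kiln_lid's own z axis and vertical above 0.33 rad).
It fails at once if a bystander on the bench is shifted by more than 30 mm or knocked over (distance of any of mould_box, paddle, shaper, rod_jar, bead_dish, rinse_bottle, pliers from where it was at the start of the episode above 0.03 m or angle between any of mould_box, paddle, shaper, rod_jar, bead_dish, rinse_bottle, pliers's own z axis and vertical above 0.5 rad).
It also fails if it takes over 51 s, if anything falls off the work surface, if the arm or the gripper's body presses on something with over 40 N, if the wrist force passes 120 N, or if a joint passes its speed limit or range.

ROBOT

A 7-joint arm with a two-finger parallel gripper is mounted at the origin on the work surface. World frame = base frame: x ahead of the robot, y to its left, z up, the work surface at z = 0. Lengths are in m, angles in rad, forces in N, time in s.
With the tool pointing down it reaches from about 0.4 to 0.875 m from the base axis. Payload 19.3 kg.
Tool frame: the origin (TCP) lies between the finger pads, 19 mm behind the fingertips; this is the grasp point; z points along the fingers, y is the line along which they close (so a half turn about z gives the same grasp; the last joint's range is limited). The gripper opens to 85 mm and grips with 20 to 120 N. Pads are 22 mm wide; open, the fingers measure 114 mm over their backs; the gripper's body (76 mm by 85 mm) begins 54 mm behind the grasp point. The pads swing forward as they close: fully open they stand 13 mm farther back than shut.
Start: joints at [-1.363, 0.521, -0.036, 1.599, 0.021, 1.021, -0.113], TCP at [0.171, 0.601, 0.25] pointing down, gripper open.
Joint ranges: [-2.91, 2.91], [-0.3, 2.13], [-1.5, 1.42], [0.17, 2.43], [-1.26, 4.41], [0.16, 1.93], [-2.52, 2.52]. Speed limits (rad/s): [1.89, 1.89, 2.39, 2.39, 3.01, 3.01, 3.01].

INTERFACE

Orientations are given as [roll, pitch, yaw] about the fixed x, y, z axes, in that order (R = Rz(yaw) Ry(pitch) Rx(roll)).
In Python, from workcell import bot gives the robot as it stands.
- The arm moves only by the tool nudge_tcp, called after "Request:" as name(argument=value, ...), one argument or row to a line, values as JSON. Schema: {"type":"object","properties":{"ticks":{"type":"array","items":{"type":"array","items":{"type":"number"},"minItems":7,"maxItems":7},"minItems":1,"maxItems":5},"force":{"type":"number"},"only":{"type":"string"},"quiet":{"type":"boolean"},"lines":{"type":"string"}},"required":["ticks"],"additionalProperties":false}. ticks is a list of rows, 1 to 5 of them, each of 7 numbers: the finger opening in m, then dx, dy, dz in fractions of the full range, 1 being 0.6 m, then a rotation vector rx, ry, rz in fractions of the full range, 1 being pi rad; each row is the pose to reach, as a shift and turn from the pose commanded when the call began, along the tool's axes at that moment; what a row does not reach only later rows make up. A row lasts 1/8 s, in which the tool goes at most 0.0625 m and 0.188 rad, less where a joint would pass 70% of its speed; a pose out of reach is approached as far as the arm can. The fingers move at their own pace and stop on an object; force is the grip in N (left out, the last holds). Time passes only in rows, so rows that do not move let the fingers close. The tool returns the time, the measured TCP pose, the force, the opening and the grip force at its end. only (a regular expression) keeps the lines of the reply that match it, lines (a string "A,B") keeps lines A to B, and quiet returns only ok. No shift or turn number may pass 1 either way. Input that does not fit is refused with a message, and nothing moves.
- bot.observe(): the state, without advancing time (a new reading comes with each control period).
- bot.grab_frame(name): name is "scene" or "side" or "wrist"; returns the picture (400x640x3 uint8, blue, green, red); there is no depth.
- bot.calibration(name): a dict with "vfov" (degrees; the focal length in pixels is half the picture's height over the tangent of half this angle, whatever the lens; pixels are square), "cx", "cy" (the principal point, pixels), "eye" and "attitude" of the camera in the world. Camera axes: x right, y down, z forward; pixel columns grow to the right and rows downward; lengths in m; the calibration is good to about 2 mm. A picture is of the moment at which its call begins: read the wrist's pose just before it. calibration takes no time and is no camera call; for the wrist camera it gives the pose at the moment of the call.
- bot.job_done(): hands the job in; it is judged then, once.
The state is a dict: "clock": time; "qpos": joint angles; "qd": joint speeds; "joint_efforts": joint torques, N m; "position": TCP position; "tool_rot": TCP orientation; "force": force on the tool from outside, world axes, zero at the start; "moment": the same for the moment, N m; "grip_width": finger opening in m; "finger_force": force on a finger pad.
Only numpy, scipy, OpenCV 4.12 (cv2) and the standard library are available. Lean on these libraries where they do the work, as an engineer would, in place of code of your own. Each camera call takes 0.05 s, during which the arm holds its last target. There are 200 camera calls.

## Working session

There is one attempt and no reset: what is moved stays moved. The work goes in short steps, Python scripts to look and compute and a tool call to move; the robot and the scene stay as the last step left them, time stands still between calls to the robot, and variables do not carry over. Pictures are saved under pics/ and viewed, at most 10 in all, crops included, and the job is handed in when it is done.

```bash
ls; mkdir -p pics; python3 - <<'E'
from workcell import bot
import cv2,numpy as np
s=bot.observe();print(s)
for n in("scene","side"):
    print(n,bot.calibration(n)); cv2.imwrite(f"pics/{n}0.png",bot.grab_frame(n))
E
```

```text
pics
workcell.py
{'clock': 0.0, 'qpos': array([-1.36322385,  0.52202081, -0.03632495,  1.60002673,  0.0212177 ,
        1.02112481, -0.11278221]), 'qd': array([ 4.42348276e-04, -8.54444146e-04,  1.06267018e-03,  8.28824923e-05,
        6.00358010e-04, -1.64569166e-03, -2.41597215e-03]), 'joint_efforts': array([ 5.58777883e-04, -9.27102613e+01,  1.98003665e+00, -3.69913960e+01,
        1.79074123e-02,  8.46064853e-03,  5.66755347e-06]), 'position': array([0.17133349, 0.60070701, 0.24941482]), 'tool_rot': array([-3.14040296e+00,  1.03360509e-04,  2.86383552e+00]), 'force': array([0.15025705, 1.04555322, 0.19220341]), 'moment': array([-0.02201142, -0.03102552,  0.08271803]), 'finger_force': 0.0, 'grip_width': 0.08532888601501541}
scene {'vfov': 57.430571403465265, 'cx': 326.18417110196566, 'cy': 194.92619419865815, 'eye': array([1.05813905, 0.09072673, 1.02706996]), 'attitude': array([-2.60504028, -0.01260087,  1.82003632])}
side {'vfov': 51.114260710742485, 'cx': 320.6223335758047, 'cy': 197.1220459852672, 'eye': array([ 0.18915863, -0.89812433,  0.75874151]), 'attitude': array([-2.12660689,  0.0065549 , -0.39816292])}
```

View pics/scene0.png

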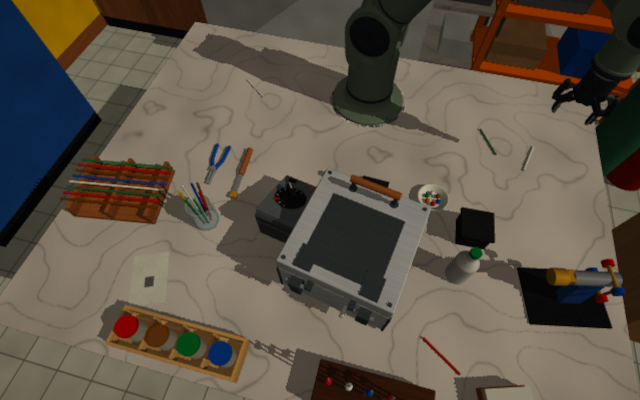

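View pics/side0.png

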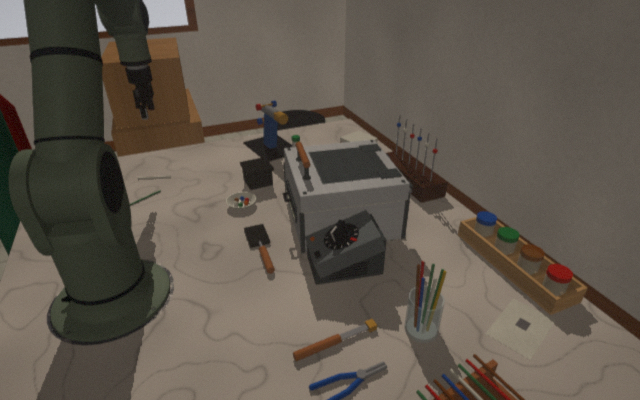

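The scene view shows the handle at about (376,189) and the dial at about (290,193). In the side view they are at about (303,154) and (341,235). Next I'll triangulate both.

```bash
cat > h.py <<'E'
from workcell import bot
import cv2,numpy as np
from scipy.spatial.transform import Rotation as Ro
def cam(n):
    c=bot.calibration(n); f=200/np.tan(np.radians(c["vfov"])/2)
    return c["eye"],Ro.from_euler("xyz",c["attitude"]).as_matrix(),f,c["cx"],c["cy"]
def ray(C,uv):
    e,R,f,cx,cy=C; d=R@[(uv[0]-cx)/f,(uv[1]-cy)/f,1]; return e,d/np.linalg.norm(d)
def proj(C,p):
    e,R,f,cx,cy=C; q=R.T@(np.array(p)-e); return np.array([f*q[0]/q[2]+cx,f*q[1]/q[2]+cy])
def onz(C,uv,z):
    e,d=ray(C,uv); return e+d*(z-e[2])/d[2]
def tri(A):
    M=np.zeros((3,3));b=np.zeros(3);L=[ray(*a) for a in A]
    for e,d in L: P=np.eye(3)-np.outer(d,d);M+=P;b+=P@e
    p=np.linalg.solve(M,b); return p,[round(np.linalg.norm((np.eye(3)-np.outer(d,d))@(p-e))*1e3,1) for e,d in L]
def mask(im,lo,hi):
    return cv2.inRange(cv2.cvtColor(im,cv2.COLOR_BGR2HSV),np.array(lo),np.array(hi))
def blob(m,box):
    x0,y0,x1,y1=box; k=np.zeros_like(m);k[y0:y1,x0:x1]=m[y0:y1,x0:x1]
    n,l,s,c=cv2.connectedComponentsWithStats(k); i=1+np.argmax(s[1:,4])
    cn=max(cv2.findContours((l==i).astype(np.uint8),0,1)[0],key=cv2.contourArea)
    return c[i],s[i,4],cv2.boxPoints(cv2.minAreaRect(cn))
E
python3 - <<'E'
from h import *
S=cam("scene");D=cam("side");a=cv2.imread("pics/scene0.png");b=cv2.imread("pics/side0.png")
def ends(bx):
    e=sorted([(np.linalg.norm(bx[0]-bx[1]),0),(np.linalg.norm(bx[1]-bx[2]),1)])[0][1]
    return (bx[e]+bx[e+1])/2,(bx[(e+2)%4]+bx[(e+3)%4])/2
ca=blob(mask(a,(3,100,60),(20,255,255)),(340,165,410,210));cb=blob(mask(b,(3,90,50),(20,255,255)),(285,130,320,180))
print(ca,cb)
p=tri([(S,ca[0]),(D,cb[0])]);print("handle",p)
ea=sorted(ends(ca[2]),key=lambda v:v[0]);eb=sorted(ends(cb[2]),key=lambda v:-v[1])
for u,v in zip(ea,eb): print(tri([(S,u),(D,v)]), onz(S,u,.242))
A=cv2.resize(a[150:330,240:480],None,fx=3,fy=3,interpolation=2)[:540,:720]
B=cv2.resize(b[205:285,295:395],None,fx=6,fy=6,interpolation=2)
cv2.imwrite("pics/c1.png",np.clip(A*1.3,0,255));cv2.imwrite("pics/c2.png",np.clip(B*1.6,0,255))
E
```

```text
(array([375.85572139, 186.9278607 ]), np.int32(402), array([[349.2011 , 180.57901],
       [351.9967 , 173.46298],
       [402.11823, 193.1536 ],
       [399.32263, 200.26962]], dtype=float32)) (array([302.34636872, 154.34078212]), np.int32(179), array([[293.86206, 142.65517],
       [300.2414 , 140.10344],
       [310.4483 , 165.62068],
       [304.06897, 168.17241]], dtype=float32))
handle (array([0.54925331, 0.10091183, 0.24222198]), [np.float64(0.9), np.float64(0.9)])
(array([0.53569739, 0.03153183, 0.23950288]), [np.float64(2.2), np.float64(2.2)]) [0.53508399 0.03280455 0.242     ]
(array([0.56206777, 0.1679138 , 0.24939815]), [np.float64(3.3), np.float64(3.3)]) [0.5608385  0.16684057 0.242     ][ WARN:0@0.099] global loadsave.cpp:1063 imwrite_ Unsupported depth image for selected encoder is fallbacked to CV_8U.
```

View pics/c2.png

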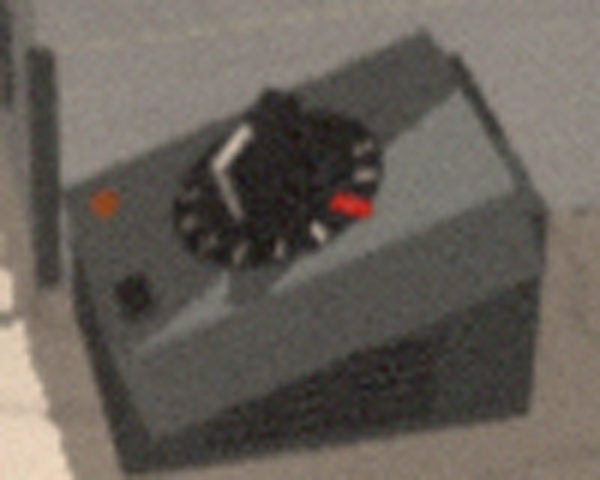

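View pics/c1.png

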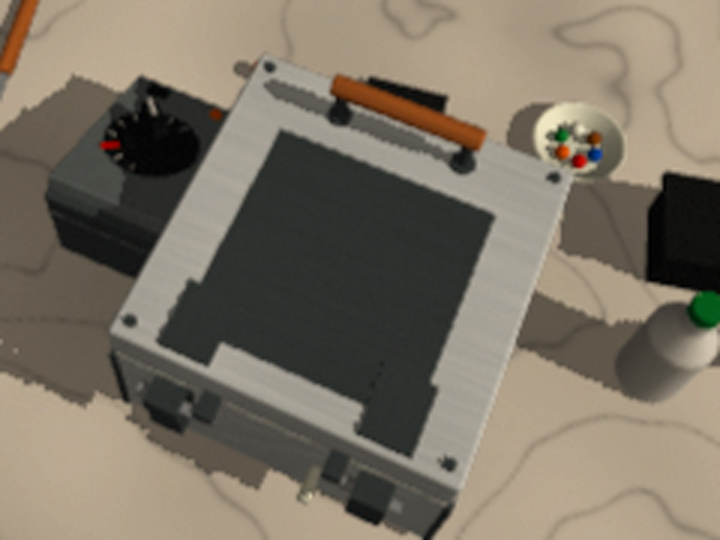

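The dial crop shows the white pointer at side-crop (248,128)–(215,165), running down to the front left, and the red mark at (350,205). In the scene crop the mark is at (110,145) and the pointer at (150,105). I'll measure these by colour mask, and refine the yaw from the four lid screws.

```bash
cat >> h.py <<'E'
def kframe(yaw): return Ro.from_euler("z",yaw).as_matrix()
E
python3 - <<'E'
from h import *
S=cam("scene");D=cam("side");a=cv2.imread("pics/scene0.png");b=cv2.imread("pics/side0.png")
# lid corner screws, hand seeds from crop c1 -> dark centroids
P=[]
for u,v in[(268,66),(554,177),(449,463),(129,321)]:
    x,y=240+u/3,150+v/3
    g=cv2.cvtColor(a,6)[int(y)-4:int(y)+5,int(x)-4:int(x)+5].astype(float);w=np.clip(np.median(g)-15-g,0,None)
    yy,xx=np.mgrid[:9,:9];c=((xx*w).sum()/w.sum()+int(x)-4,(yy*w).sum()/w.sum()+int(y)-4)
    P.append(onz(S,c,.197)[:2]);print(c,P[-1])
P=np.array(P);print("centre",P.mean(0))
e=[P[1]-P[0],P[2]-P[3]];print([ -np.arctan2(v[0],v[1]) for v in e],[np.linalg.norm(v) for v in e])
e=[P[2]-P[1],P[3]-P[0]];print([np.arctan2(v[1],v[0]) for v in e],[np.linalg.norm(v) for v in e])
ma=cv2.bitwise_or(mask(a,(0,170,90),(4,255,255)),mask(a,(174,170,90),(180,255,255)))
mb=cv2.bitwise_or(mask(b,(0,150,90),(4,255,255)),mask(b,(174,150,90),(180,255,255)))
ra=blob(ma,(265,185,290,210));rb=blob(mb,(345,230,362,246));print(ra[:2],rb[:2])
m,er=tri([(S,ra[0]),(D,rb[0])]);print("mark",m,er)
for yaw in(-.19,-.2,-.21):
    K=kframe(yaw);u=K@[np.cos(.35),0,np.sin(.35)];n=K@[-np.sin(.35),0,np.cos(.35)];r=K@[0,-1,0]
    ax=m-.041*(np.cos(.9)*u+np.sin(.9)*r)
    o=P.mean(0);print(yaw,"axis",ax,"in kiln",K.T@(ax-[*o,0]),"grip",ax+.028*n)
    for uv in[(295+248/6,205+128/6),(295+215/6,205+165/6)]:
        e,d=ray(D,uv);q=e+d*((ax+.036*n-e)@n)/(d@n)-ax;print(" side pt",q@u,q@r,"ang",np.arctan2(q@r,q@u)%6.283)
E
```

```text
(np.float64(329.0769230769231), np.float64(171.91489361702128)) [ 0.50374273 -0.03138503]
(np.float64(424.16817593790427), np.float64(208.6804657179819)) [0.55273752 0.23554515]
(np.float64(389.01292246520876), np.float64(304.29920477137176)) [0.81870487 0.18648321]
(np.float64(282.555900621118), np.float64(256.3105590062112)) [ 0.76989752 -0.07996013]
centre [0.66127066 0.0776708 ]
[np.float64(-0.18152851774267428), np.float64(-0.1811723742563697)] [np.float64(0.27138941128274885), np.float64(0.27087674710899323)]
[np.float64(-0.18241540285567698), np.float64(-0.18052013443893056)] [np.float64(0.2704546303211401), np.float64(0.2705511324962553)]
(array([275.88888889, 197.77777778]), np.int32(9)) (array([353.30769231, 238.92307692]), np.int32(13))
mark [ 0.58010549 -0.16742564  0.12374542] [np.float64(0.3), np.float64(0.3)]
-0.19 axis [ 0.56266093 -0.13136576  0.11500633] in kiln [-0.05735676 -0.22389811  0.11500633] grip [ 0.55323258 -0.12955249  0.14130876]
 side pt -0.0008754540744977998 0.004490528584336817 ang 1.7633369118903643
 side pt -0.019177177367609655 0.01824578281385685 ang 2.3810776717988604
-0.2 axis [ 0.5630224  -0.13119312  0.11500633] in kiln [-0.05479498 -0.22421946  0.11500633] grip [ 0.55361264 -0.12928566  0.14130876]
 side pt -0.001136265171933595 0.004742648000577407 ang 1.8059484441146825
 side pt -0.019307752031960657 0.018730845301529107 ang 2.371359678815352
-0.21 axis [ 0.56338557 -0.1310241   0.11500633] in kiln [-0.05223012 -0.22451518  0.11500633] grip [ 0.55399536 -0.12902265  0.14130876]
 side pt -0.0013958078526443464 0.004997503394459696 ang 1.8431567589741547
 side pt -0.019434209096013226 0.019218832353819684 ang 2.361766484145943
```

```bash
cat >> h.py <<'E'
YAW=-.1815;K=kframe(YAW);KO=np.array([.6613,.0777,0])
U=K@[np.cos(.35),0,np.sin(.35)];N=K@[-np.sin(.35),0,np.cos(.35)];RR=K@[0,-1,0]
MARK=np.array([.5801,-.1674,.1237]);AX=MARK-.041*(np.cos(.9)*U+np.sin(.9)*RR)
def dialR(th):
    p=np.cos(th)*U+np.sin(th)*RR; y=np.cross(N,p); return np.column_stack([-p,y,-N])
def delta(pos,R):
    s=bot.observe();T=Ro.from_euler("xyz",s["tool_rot"]).as_matrix()
    d=T.T@(np.array(pos)-s["position"]);w=Ro.from_matrix(T.T@R).as_rotvec()
    print("t",round(s["clock"],2),"d",d.round(4),"w",w.round(3),"F",s["force"].round(1),"grip",round(s["grip_width"],4),round(s["finger_force"],1))
E
python3 - <<'E'
from h import *
print("grip",AX+.028*N,"hover",AX+.148*N)
s=bot.observe();T=Ro.from_euler("xyz",s["tool_rot"]).as_matrix()
c=cam("wrist");print("cam in tool",T.T@(c[0]-s["position"]),T.T@c[1][:,2])
delta([.42,.35,.38],dialR(2.45));delta([.5,-.115,.36],dialR(2.45))
E
```

```text
grip [ 0.55290614 -0.12975664  0.14126334] hover [ 0.51243429 -0.12232926  0.25398806]
cam in tool [ 0.06839778 -0.00028019 -0.12430087] [-2.70679203e-01 -1.49132122e-05  9.62669605e-01]
t 0.1 d [-0.3079 -0.1731 -0.1303] w [-0.426 -0.129  2.324] F [-0.3 -0.5 -0.5] grip 0.085 0.0
t 0.1 d [-0.5123 -0.5983 -0.1099] w [-0.426 -0.129  2.324] F [-0.3 -0.5 -0.5] grip 0.085 0.0
```

Careful with the scale: shifts go in shares of 0.6 m and turns go in shares of pi rad. That gives: -0.25 m is -0.4167, -0.14 m is -0.2333, 0.9 rad is 0.2865.

Request:
nudge_tcp(
  ticks=[
    [0.05,-0.0833,-0.0417,-0.05,0,0,0.0573],
    [0.05,-0.1667,-0.0833,-0.0917,0,0,0.1146],
    [0.05,-0.25,-0.1333,-0.1333,0,0,0.1719],
    [0.05,-0.3333,-0.1833,-0.1667,0,0,0.2292],
    [0.05,-0.4167,-0.2333,-0.2,0,0,0.2865],
  ],
)

```text
clock: 0.72
position: [0.3744, 0.3962, 0.3707]
tool_rot: [-3.141, -0.0, 1.958]
force: [0.1, 0.1, -0.0]
grip_width: 0.05
finger_force: 0.0
```

```bash
python3 - <<'E'
from h import *
delta([.5,-.115,.36],dialR(2.45))
E
```

```text
t 0.72 d [-0.5207 -0.0767  0.0106] w [-0.378  0.059  1.432] F [ 0.1  0.1 -0. ] grip 0.05 0.0
```

Converted, -0.3 m is -0.5, -0.24 m is -0.4, 0.9 rad is 0.2865.

Request:
nudge_tcp(
  ticks=[
    [0.05,-0.1,-0.0167,0,0,0,0.0573],
    [0.05,-0.2,-0.0333,0,0,0,0.1146],
    [0.05,-0.3,-0.05,0,0,0,0.1719],
    [0.05,-0.4,-0.0667,0,0,0,0.2292],
    [0.05,-0.5,-0.075,0,0,0,0.2865],
  ],
)

```text
clock: 1.35
position: [0.4466, 0.1016, 0.3701]
tool_rot: [-3.141, -0.001, 1.058]
force: [1.6, 0.9, 0.1]
grip_width: 0.0503
finger_force: 0.0
```

```bash
python3 - <<'E'
from h import *
delta([.5,-.115,.36],dialR(2.45))
E
```

```text
t 1.35 d [-0.1626  0.1527  0.01  ] w [-0.292  0.201  0.542] F [1.6 0.9 0.1] grip 0.0503 0.0
```

Converted, -0.163 m is -0.2717, 0.153 m is 0.255, 0.542 rad is 0.1725.

Request:
nudge_tcp(
  ticks=[
    [0.05,-0.0667,0.0667,0,-0.0223,0.0159,0.0414],
    [0.05,-0.1333,0.1333,0,-0.0446,0.0318,0.0859],
    [0.05,-0.2,0.1833,0,-0.0668,0.0477,0.1273],
    [0.05,-0.2717,0.255,0.0167,-0.0929,0.0637,0.1725],
    [0.05,-0.2717,0.255,0.0167,-0.0929,0.0637,0.1725],
  ],
)

```text
clock: 1.98
position: [0.5003, -0.1167, 0.3594]
tool_rot: [2.912, -0.266, 0.54]
force: [-0.5, 0.9, 0.5]
grip_width: 0.0499
finger_force: 0.0
```

```bash
python3 - <<'E'
from h import *
delta(AX+.148*N,dialR(2.45));
C=cam("wrist");im=bot.grab_frame("wrist");cv2.imwrite("pics/w1.png",im)
print(proj(C,AX),proj(C,AX+.036*N),proj(C,MARK))
E
```

```text
t 1.98 d [-0.0205 -0.0129  0.1035] w [ 0.002  0.001 -0.001] F [-0.5  0.9  0.5] grip 0.0499 0.0
[306.59868167 194.31292086] [305.49486237 202.26733354] [342.21412327 195.00393458]
```

View pics/w1.png

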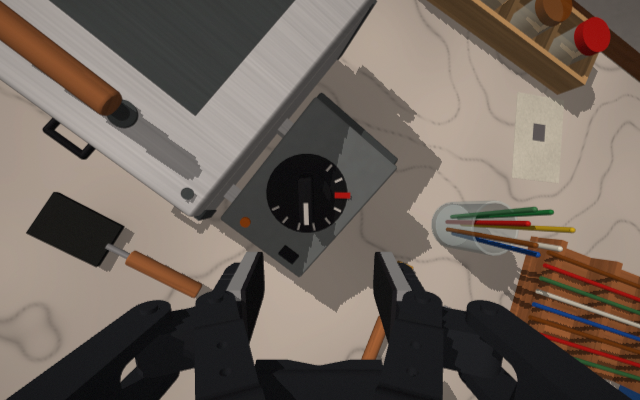

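The wrist view confirms the setup. The dial disc is centred at about (307,192), the pointer runs straight down the image at x≈306 (203–224), and the mark at (342,196) matches the prediction. Now I'll get the exact pointer angle.

```bash
python3 - <<'E'
from h import *
C=cam("wrist");im=cv2.imread("pics/w1.png")
m=mask(im,(0,0,110),(180,90,255));k=np.zeros_like(m);k[195:232,298:314]=m[195:232,298:314]
c,ar,bx=blob(m,(298,195,314,230));print(c,ar,bx.tolist())
n,l,s,cc=cv2.connectedComponentsWithStats(k)
ys,xs=np.nonzero(k)
q=[]
for uv in[(xs[ys<ys.min()+5].mean(),ys.min()+2),(xs[ys>ys.max()-5].mean(),ys.max()-2)]:
    e,d=ray(C,uv);w=e+d*((AX+.036*N-e)@N)/(d@N)-AX;q.append([w@U,w@RR]);print(uv,q[-1],np.arctan2(w@RR,w@U))
d=np.subtract(q[1],q[0]);print("dir",np.arctan2(d[1],d[0]))
md=mask(im,(0,0,0),(180,255,48));c2=blob(md,(262,150,352,235));print("disc",c2[0],c2[1],c2[2].mean(0),"pred",proj(C,AX+.007*N))
r=blob(cv2.bitwise_or(mask(im,(0,150,80),(6,255,255)),mask(im,(172,150,80),(180,255,255))),(325,185,360,208));print("mark",r[:2],proj(C,MARK))
print("mark tri",tri([(C,r[0]),(cam("scene"),(275.9,197.8)),(cam("side"),(353.3,238.9))]))
delta(AX+.028*N,dialR(2.45))
E
```

```text
[305.81818182 214.        ] 99 [[304.0, 203.0], [308.0, 203.0], [308.0, 224.0], [304.0, 224.0]]
(np.float64(305.5), np.int64(205)) [np.float64(-0.002512242709638169), np.float64(-0.00045755268459109037)] -2.9614381317782854
(np.float64(306.0625), np.int64(224)) [np.float64(-0.01840052110832694), np.float64(0.013293617884061009)] 2.5159521700994114
dir 2.4281734192141577
disc [305.18       191.69591398] 4650 [306. 193.] pred [308.16745972 196.89264801]
mark (array([341.89215686, 194.98039216]), np.int32(102)) [343.9032239 196.2898601]
mark tri (array([ 0.58038463, -0.16622066,  0.12313513]), [np.float64(1.5), np.float64(1.4), np.float64(0.1)])
t 2.02 d [-0.0217 -0.0111  0.2237] w [-0.     0.001  0.003] F [-0.2  0.5  0.4] grip 0.0502 0.0
```

Converted, 0.2 m is 0.3333, 0.16 m is 0.2667.

Request:
nudge_tcp(
  ticks=[
    [0.045,-0.0167,-0.0083,0.0917,0,0,0],
    [0.045,-0.03,-0.0167,0.1833,0,0,0],
    [0.045,-0.0333,-0.0183,0.2667,0,0,0],
    [0.045,-0.0333,-0.0183,0.3333,0,0,0],
    [0.045,-0.0333,-0.0183,0.3333,0,0,0],
  ],
)

```text
clock: 2.65
position: [0.5465, -0.1256, 0.1621]
tool_rot: [2.915, -0.262, 0.547]
force: [0.4, -0.8, -0.4]
grip_width: 0.0452
finger_force: 0.0
```

```bash
python3 - <<'E'
from h import *
delta(AX+.028*N,dialR(2.43))
E
```

```text
t 2.65 d [-0.0022  0.002   0.022 ] w [-0.004  0.003 -0.013] F [ 0.4 -0.8 -0.4] grip 0.0452 0.0
```

Converted, 0.021 m is 0.035, 0.001 m is 0.0017, -0.013 rad is -0.0041.

Request:
nudge_tcp(
  ticks=[
    [0.045,0,0.0017,0.0333,0,0,-0.0041],
    [0.045,0,0.0017,0.035,0,0,-0.0041],
    [0.0,0,0.0017,0.035,0,0,-0.0041],
    [0.0,0,0.0017,0.035,0,0,-0.0041],
    [0.0,0,0.0017,0.035,0,0,-0.0041],
  ],
  force=40,
)

```text
clock: 3.28
position: [0.5546, -0.1273, 0.1461]
tool_rot: [2.909, -0.264, 0.561]
force: [-9.8, 6.8, 16.7]
grip_width: 0.0152
finger_force: 41.4
```

```bash
python3 - <<'E'
from h import *
delta(AX+.028*N,dialR(2.43))
E
```

```text
t 3.27 d [-0.0039  0.0003  0.0042] w [-0.002 -0.001 -0.   ] F [-9.8  6.8 16.7] grip 0.0152 41.4
```

Converted, -0.004 m is -0.0067, 0.002 m is 0.0033, -0.5 rad is -0.1592.

Request:
nudge_tcp(
  ticks=[
    [0.0,0.0033,0,-0.0067,0,0,0],
    [0.0,0.0033,0,-0.0067,0,0,-0.0477],
    [0.0,0.0033,0,-0.0067,0,0,-0.105],
    [0.0,0.0033,0,-0.0067,0,0,-0.1592],
    [0,0.0033,0,-0.0067,0,0,-0.1592],
  ],
)

```text
clock: 3.9
position: [0.5526, -0.1254, 0.1479]
tool_rot: [2.819, -0.119, 1.053]
force: [-2.8, 5.5, -18.6]
grip_width: 0.0151
finger_force: 44.5
```

```bash
python3 - <<'E'
from h import *
delta(AX+.028*N,dialR(.9));print(bot.observe()["moment"])
E
```

```text
t 3.9 d [-0.0044  0.0003  0.0066] w [-0.006 -0.003 -1.027] F [ -2.8   5.5 -18.6] grip 0.0151 44.5
[1.54084652 2.31011962 0.40482074]
```

Converted, 0.002 m is 0.0033, -0.88 rad is -0.2801.

Request:
nudge_tcp(
  ticks=[
    [0.0,0,0,0.0033,0,0,-0.0573],
    [0.0,0,0,0.0033,0,0,-0.1146],
    [0.0,0,0,0.0033,0,0,-0.1719],
    [0.0,0,0,0.0033,0,0,-0.2292],
    [0,0,0,0.0033,0,0,-0.2801],
  ],
)

```text
clock: 4.53
position: [0.5501, -0.1252, 0.1462]
tool_rot: [2.846, 0.167, 1.891]
force: [-46.8, 17.6, 32.8]
grip_width: 0.015
finger_force: 53.8
```

```bash
python3 - <<'E'
from h import *
delta(AX+.028*N,dialR(.9));print(bot.observe()["moment"])
E
```

```text
t 4.53 d [-0.0043 -0.0005  0.0058] w [-0.009 -0.007 -0.144] F [-46.8  17.6  32.8] grip 0.015 53.8
[3.20588396 7.62053208 0.46771103]
```

```bash
python3 - <<'E'
from h import *
s=bot.observe();T=Ro.from_euler("xyz",s["tool_rot"]).as_matrix();print(T.T@s["force"],T.T@s["moment"])
E
```

```text
[ 25.56426176 -26.21101162 -47.26053908] [6.06027272 5.64072231 0.15588786]
```

Converted, -0.003 m is -0.005, -0.002 m is -0.0033, -0.144 rad is -0.0458.

Request:
nudge_tcp(
  ticks=[
    [0,0.0017,-0.0017,-0.0033,0,0,-0.0223],
    [0,0.0017,-0.0033,-0.005,0,0,-0.0458],
    [0,0.0017,-0.0033,-0.005,0,0,-0.0458],
  ],
)

```text
clock: 4.9
position: [0.5489, -0.1255, 0.1467]
tool_rot: [2.87, 0.208, 2.027]
force: [1.1, 4.1, -36.7]
grip_width: 0.0153
finger_force: 42.3
```

```bash
python3 - <<'E'
from h import *
delta(AX+.028*N,dialR(.9))
s=bot.observe();T=Ro.from_euler("xyz",s["tool_rot"]).as_matrix();print(T.T@s["force"],T.T@s["moment"])
E
```

```text
t 4.9 d [-0.0044 -0.0001  0.0067] w [-0.008 -0.006 -0.005] F [  1.1   4.1 -36.7] grip 0.0153 42.3
[10.67823429 -6.80306017 34.71172766] [1.93399691e+00 2.73170725e+00 1.55868190e-04]
```

Open the fingers, retract along the tool axis, and look at the dial.

Converted, -0.11 m is -0.1833, -0.05 m is -0.0833.

Request:
nudge_tcp(
  ticks=[
    [0,0,0,0.0033,0,0,0],
    [0.045,0,0,0.0033,0,0,0],
    [0.045,0,0,0.0033,0,0,0],
    [0.045,0,0,-0.0833,0,0,0],
    [0.045,0,0,-0.1833,0,0,0],
  ],
)

```text
clock: 5.52
position: [0.5148, -0.1199, 0.2536]
tool_rot: [2.863, 0.212, 2.023]
force: [0.9, 0.2, 0.4]
grip_width: 0.045
finger_force: 0.0
```

Request:
nudge_tcp(
  ticks=[
    [0.05,0,0,-0.1,0,0,0],
    [0.05,0,0,-0.1667,0,0,0],
    [0.05,0,0,-0.1667,0,0,0],
  ],
)

```text
clock: 5.9
position: [0.4822, -0.114, 0.3501]
tool_rot: [2.856, 0.215, 2.022]
force: [0.5, -0.7, -0.8]
grip_width: 0.0498
finger_force: 0.0
```

```bash
python3 - <<'E'
from h import *
delta(AX+.028*N,dialR(.9))
C=cam("wrist");im=bot.grab_frame("wrist");cv2.imwrite("pics/w2.png",im)
m=mask(im,(0,0,110),(180,90,255))
print(proj(C,AX+.036*N),proj(C,MARK))
cv2.imwrite("pics/w2c.png",cv2.resize(im[130:260,220:420],None,fx=3,fy=3,interpolation=2))
E
```

```text
t 5.9 d [ 0.0007 -0.0057  0.221 ] w [ 0.005  0.003 -0.008] F [ 0.5 -0.7 -0.8] grip 0.0498 0.0
[312.79681758 182.56808188] [313.55425522 211.13746217]
```

View pics/w2c.png

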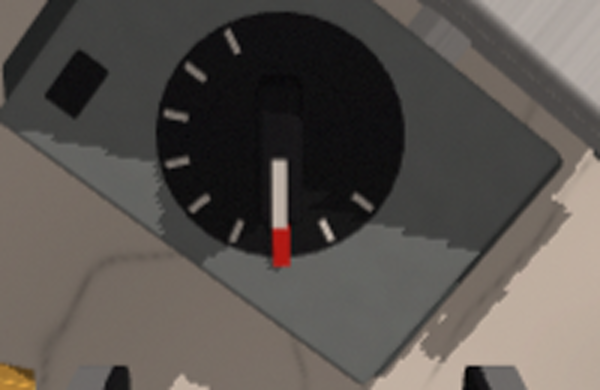

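The pointer lines up with the red mark (both at crop x≈280), so the dial is set. Next is the handle.

```bash
cat >> h.py <<'E'
HG=np.array([.5488,.0995,.242])
HR=np.column_stack([K@[0,1,0],K@[1,0,0],[0,0,-1]])
E
python3 - <<'E'
from h import *
delta(HG+[0,0,.1],HR)
E
```

```text
t 5.95 d [0.1605 0.155  0.0154] w [0.34  0.116 0.657] F [-1.3 -0.4 -0.8] grip 0.0497 0.0
```

Converted, 0.16 m is 0.2667, 0.155 m is 0.2583, 0.657 rad is 0.2091.

Request:
nudge_tcp(
  ticks=[
    [0.07,0.0667,0.0667,0,0.0255,0.0095,0.0509],
    [0.07,0.1333,0.1333,0.0083,0.0541,0.0191,0.105],
    [0.07,0.2,0.2,0.0167,0.0796,0.0286,0.156],
    [0.07,0.2667,0.2583,0.025,0.1082,0.0369,0.2091],
    [0.07,0.2667,0.2583,0.025,0.1082,0.0369,0.2091],
  ],
)

```text
clock: 6.58
position: [0.5491, 0.1038, 0.3379]
tool_rot: [-3.133, 0.001, 1.391]
force: [-1.0, -0.5, -1.0]
grip_width: 0.07
finger_force: 0.0
```

```bash
python3 - <<'E'
from h import *
delta(HG,HR)
C=cam("wrist");im=bot.grab_frame("wrist");cv2.imwrite("pics/w3.png",im);print(proj(C,HG))
m=blob(mask(im,(3,100,50),(20,255,255)),(150,0,500,400));print(m)
e,d=ray(C,m[2].mean(0));print(onz(C,m[2].mean(0),.242))
print(tri([(C,m[2].mean(0)),(cam("scene"),(375.86,186.93)),(cam("side"),(302.35,154.34))]))
E
```

```text
t 6.58 d [-0.0042  0.0013  0.0959] w [-0.009  0.001  0.002] F [-1.  -0.5 -1. ] grip 0.07 0.0
[320.0389983  222.95888092]
(array([321.11194439, 214.77720871]), np.int32(5467), array([[307., 121.],
       [337., 121.],
       [337., 316.],
       [307., 316.]], dtype=float32))
[0.55070027 0.10243861 0.242     ]
(array([0.54983807, 0.10165354, 0.24190733]), [np.float64(1.1), np.float64(1.4), np.float64(0.7)])
```

View pics/w3.png

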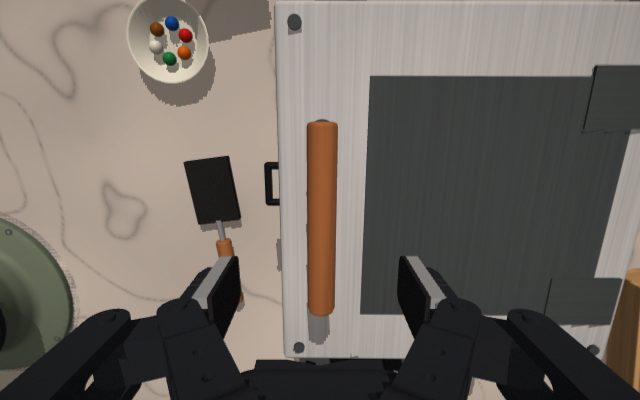

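The wrist view shows the handle bar at x 307–337, y 121–316, upright between the open fingers. Three views triangulate its centre to (0.550,0.1015,0.242), and the path down is clear.

Converted, 0.096 m is 0.16, -0.002 m is -0.0033, -0.009 rad is -0.0029.

Request:
nudge_tcp(
  ticks=[
    [0.07,-0.0033,0.0033,0.0833,-0.0029,0,0],
    [0.07,-0.0033,0.0033,0.1417,-0.0029,0,0],
    [0.07,-0.0033,0.0033,0.16,-0.0029,0,0],
    [0.07,-0.0033,0.0033,0.16,-0.0029,0,0],
  ],
)

```text
clock: 7.12
position: [0.5499, 0.0962, 0.2448]
tool_rot: [3.136, 0.001, 1.389]
force: [0.6, 0.1, -0.6]
grip_width: 0.0701
finger_force: 0.0
```

Request:
nudge_tcp(
  ticks=[
    [0,0,0,0,0,0,0],
    [0,0,0,0,0,0,0],
    [0,0,0,0,0,0,0],
    [0,0,0,0,0,0,0],
    [0,0,0,0,0,0,0],
  ],
  force=60,
)

```text
clock: 7.75
position: [0.55, 0.0969, 0.2455]
tool_rot: [3.135, 0.0, 1.389]
force: [-3.5, -0.3, 9.0]
grip_width: 0.0181
finger_force: 58.3
```

```bash
python3 - <<'E'
from h import *
delta(HG,HR)
E
```

```text
t 7.75 d [ 0.0023 -0.0017  0.0035] w [ 0.007  0.    -0.   ] F [-3.5 -0.3  9. ] grip 0.0181 58.3
```

Converted, -0.006 m is -0.01, -0.0045 m is -0.0075, 0.02 rad is 0.0064.

Request:
nudge_tcp(
  ticks=[
    [0,0,0.0008,-0.0025,0.0016,0,0],
    [0,0,0.0017,-0.005,0.0032,0,0],
    [0,0,0.0025,-0.0075,0.0048,0,0],
    [0,0,0.0033,-0.01,0.0064,0,0],
    [0,0,0.0033,-0.01,0.0064,0,0],
  ],
  force=80,
)

```text
clock: 8.38
position: [0.552, 0.0963, 0.2499]
tool_rot: [-3.127, 0.001, 1.389]
force: [5.0, 0.3, -16.3]
grip_width: 0.0173
finger_force: 79.2
```

```bash
python3 - <<'E'
from h import *
delta(HG,HR)
E
```

```text
t 8.38 d [ 0.0026 -0.0036  0.008 ] w [-0.015  0.001 -0.   ] F [  5.    0.3 -16.3] grip 0.0173 79.2
```

Converted, -0.01 m is -0.0167, -0.008 m is -0.0133, 0.035 rad is 0.0111.

Request:
nudge_tcp(
  ticks=[
    [0,0,0.0008,-0.0033,0.0022,0,0],
    [0,0,0.0017,-0.0067,0.0045,0,0],
    [0,0,0.0025,-0.01,0.0067,0,0],
    [0,0,0.0033,-0.0133,0.0089,0,0],
    [0,0,0.0042,-0.0167,0.0111,0,0],
  ],
)

```text
clock: 9.0
position: [0.5555, 0.0955, 0.2606]
tool_rot: [-3.094, 0.001, 1.388]
force: [8.8, -1.5, -10.4]
grip_width: 0.0175
finger_force: 79.8
```

Request:
nudge_tcp(
  ticks=[
    [0,0,0.0017,-0.0033,0.0022,0,0],
    [0,0,0.0025,-0.0067,0.0045,0,0],
    [0,0,0.0042,-0.01,0.0067,0,0],
    [0,0,0.0058,-0.0133,0.0089,0,0],
    [0,0,0.0067,-0.0167,0.0111,0,0],
  ],
)

```text
clock: 9.62
position: [0.5588, 0.0951, 0.2705]
tool_rot: [-3.057, 0.001, 1.389]
force: [1.0, -0.3, -6.5]
grip_width: 0.0173
finger_force: 80.4
```

```bash
python3 - <<'E'
from h import *
delta(HG,HR)
E
```

```text
t 9.62 d [ 0.0025 -0.0082  0.0293] w [-0.085  0.001 -0.   ] F [ 1.  -0.3 -6.5] grip 0.0173 80.4
```

The seal has let go and the pull is down to the lid's weight. Lift the last 10 mm and settle.

Converted, -0.01 m is -0.0167, -0.0075 m is -0.0125, 0.04 rad is 0.0127.

Request:
nudge_tcp(
  ticks=[
    [0,0,0.0017,-0.0042,0.0032,0,0],
    [0,0,0.0033,-0.0083,0.0064,0,0],
    [0,0,0.005,-0.0125,0.0095,0,0],
    [0,0,0.0075,-0.0167,0.0127,0,0],
    [0,0,0.0075,-0.0167,0.0127,0,0],
  ],
)

```text
clock: 10.25
position: [0.5642, 0.0942, 0.2801]
tool_rot: [-3.017, 0.001, 1.389]
force: [-1.6, -0.2, -3.7]
grip_width: 0.0174
finger_force: 80.6
```

Request:
nudge_tcp(
  ticks=[
    [0,0,0,0,0,0,0],
    [0,0,0,0,0,0,0],
    [0,0,0,0,0,0,0],
    [0,0,0,0,0,0,0],
  ],
)

```text
clock: 10.75
position: [0.5642, 0.0942, 0.28]
tool_rot: [-3.018, 0.001, 1.389]
force: [1.2, -0.2, -5.7]
grip_width: 0.0174
finger_force: 80.4
```

```bash
python3 - <<'E'
from h import *
delta(HG,HR)
b=bot.grab_frame("side");a=bot.grab_frame("scene");cv2.imwrite("pics/fin.png",np.vstack([b[100:300,250:450],a[130:330,230:430]]).repeat(1,0) if 0 else cv2.resize(np.hstack([b[110:290,260:420],a[130:310,240:440]]),None,fx=2.2,fy=2.2))
E
```

```text
t 10.75 d [ 0.0024 -0.0112  0.0397] w [-0.124  0.001 -0.   ] F [ 1.2 -0.2 -5.7] grip 0.0174 80.4
```

View pics/fin.png

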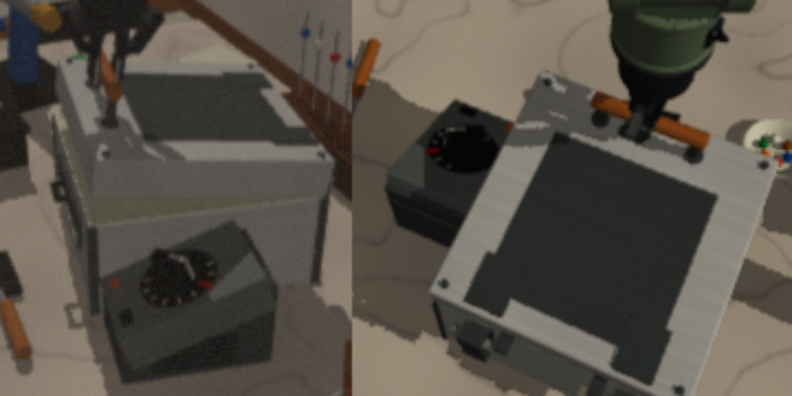

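The side crop shows the lid tilted open, with a gap at the front, and gripped by its handle. The pointer is at the red mark near (205,283) and nothing else has moved. The measured rise of 34.5 mm at the handle gives a tilt of about 0.125 rad.

```bash
python3 -c "
from workcell import bot
print(bot.job_done())"
```

```text
the job is handed in; nothing more can be done
None
```

I handed the job in at about 11 s: the dial is at the red mark, and the lid is broken free and held by its handle about 40 mm open (tilt about 0.125 rad); the final pictures show no bystander disturbed, but no verdict came back.

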